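Load the last wax block and snap the cover on the block carrier

TASK

Lay the loose orange wax block flat, wax side up, in the empty middle bay of the white block carrier and let go of it. Then fit the clear cover over the carrier, press it down until both orange catches snap over its foot, and finish while still pressing it firmly down against the rubber gasket with the gripper: do not let go. Leave everything else on the bench where it is.

Things in the scene. Friction and masses are not known exactly. Their poses are not given: they have to be found in the camera images.
- block_center (a point): Centre of the loose specimen block, 9 mm above its underside: orange plastic cassette below (7 mm), off-white wax on top with a brown spot. 28 (its x) x 40 (its y) x 18 mm high, about 30 g, starts flat on the bench, wax up. z points up. It can be gripped across its 40 mm length from above. Symmetric under a half turn.
- bay (a point): Centre of the floor of the carrier's empty middle bay, 16 mm above the bench, over the carrier's origin, same axes. Bay 35 (x) x 48 mm (y), ribs 6 mm high around it; the bays 38 mm away along x either side hold a blue and a yellow block of the same size. Black gasket rails lie 32 to 39 mm out on both y sides, tops 6 mm above the bay floor.
- carrier: White block carrier, fixed to the bench, 204 (x) x 108 (y) mm, origin at the centre of its underside, deck 16 mm high, three bays in a row along x. Grey side guides at x = +-50 mm, y beyond +-43 mm, reach 39 mm above the bench, flaring outward. The cover belongs centred over it, its x along the carrier's x (either way round).
- gasket (a joint): Travel (m) of the two rubber gasket rails, 0 free, growing as they are pressed down, 0.004 at the stop; spring of 3 N per mm. The catches alone keep them at about 0.001; pressed firmly it reads 0.003.
- clip_far (a joint): Orange sprung catch at the carrier's +x end, 30 mm wide with a lead-in ramp, 2 N per mm. Travel outwards (m): 0 at rest, 0.004 as the cover's foot passes, near 0 again when snapped over it. The foot meets both catches with its underside 37 mm above the bench, needs about 12 N in all to pass, snaps under at 25 to 21 mm, meets the gasket at 22 mm and bottoms at 18 mm.
- clip_near (a joint): The same sprung catch at the carrier's -x end; travel outwards (m).
- cover_grip (a point): Centre of the cover's green bar grip, 52 mm above the cover's underside. Bar 60 (x) x 16 (y) x 36 mm high, 34 to 70 mm above the underside, on a clear hood 136 x 70 mm with a green foot flange 152 (x) x 78 (y) x 5 mm. About 120 g. Starts standing on the bench. Grip the bar across its 16 mm from above.
Mind the look-alikes: they are no part of the job. What is shaped like the part that bears cover_grip but purple or red is not meant.

How it is judged:
By the outcome, as a careful person would: the job done as asked, in the order asked, and still so for the second after the job is handed in, while the arm keeps its last pose, push and grip.
It also fails if it takes over 54 s, if anything falls off the work surface, if the arm or the gripper's body presses on something with over 40 N, if the wrist force passes 120 N, or if a joint passes its speed limit or range.

ROBOT

A 6-joint arm with a two-finger parallel gripper is mounted at the origin on the work surface. World frame = base frame: x ahead of the robot, y to its left, z up, the work surface at z = 0. Lengths are in m, angles in rad, forces in N, time in s.
With the tool pointing down it reaches from about 0.25 to 0.775 m from the base axis. Payload 4 kg.
Tool frame: the origin (TCP) lies midway between the tips of the shut fingers; the grasp point (between the pads) lies 19 mm behind it; z points along the fingers, x is the direction in which the jaws open and shut, and the axes are right-handed (so a half turn about z gives the same grasp; the last joint's range is limited). The gripper opens to 94 mm and grips with 3 to 60 N. Pads are 16 mm wide; open, the fingers measure 119 mm over their backs; the gripper's body (75 mm by 177 mm) begins 78 mm behind the grasp point.
Start: joints at [-1.223, 0.087, 1.371, -0, 1.684, -0.103], TCP at [0.24, -0.495, 0.182] pointing down, gripper open.
Joint ranges: [-3.1, 3.1], [-0.76, 2.03], [0.27, 2.55], [-1.08, 4.22], [0.17, 2.65], [-2.57, 2.57]. Speed limits (rad/s): [2.79, 2.79, 3.14, 3.14, 3.14, 3.14].

INTERFACE

Orientations are given as [roll, pitch, yaw] about the fixed x, y, z axes, in that order (R = Rz(yaw) Ry(pitch) Rx(roll)).
In Python, from bench import * gives the robot as it stands.
- The arm moves only by the tool send_rows, never from a script. Its argument "rows" is one flat list of numbers, 7 for each row, row after row: the shift along the world's x, y, z in mm, then the turn, a rotation vector about the world's x, y, z in degrees, then the opening, from 0 (shut) to 1 (fully open). A call has exactly 8 rows; each row shifts and turns the commanded pose from where the row before left it; what a row does not reach is not made up. A row lasts 1/8 s, in which the tool goes at most 62.5 mm and 10.7 degrees, less where a joint would pass 70% of its speed; a pose out of reach is approached as far as the arm can. A call is refused whole if a number of a shift passes 62.5 or a number of a turn 10.7, either way. A call with a gripper value outside its range is refused whole. The fingers move at their own pace and stop on an object; the grip force is fixed at half the most. Time passes only in rows, so rows that do not move let the fingers close, or fill a call up. It gives the time, the measured TCP pose, the force and the opening at its end, in the units of the state.
- get_obs(): the state, without advancing time (a new reading comes with each control period).
- snapshot(name): name is "side" or "top" or "wrist"; returns a dict with "color" (384x512x3 uint8, red, green, blue), "intrinsics" (3x3 intrinsics, pixels), "rvec" (rotation vector, rad) and "tvec" (3), from world to camera coordinates, as OpenCV has them; the wrist camera has in their place "T_tool_cam" (4x4, takes a point from camera to tool coordinates, whose origin is the TCP and whose axes are the tool frame's). Camera axes: x right, y down, z forward; pixel columns grow to the right and rows downward; lengths in m; the calibration is good to about 2 mm. A picture is of the moment at which its call begins: read the wrist's pose just before it. There is no depth.
- close_job(): hands the job in, once; it reports no verdict.
The state is a dict: "time": time; "joint_positions": joint angles; "qvel": joint speeds; "joint_torque": joint torques, N m; "tool_pos": TCP position; "ee_rot": TCP orientation; "wrist_force": force on the tool from outside, world axes, zero at the start; "wrist_torque": the same for the moment, N m; "width": finger opening in m.
Only numpy, scipy, OpenCV 4.12 (cv2) and the standard library are available. Lean on these libraries where they do the work, as an engineer would, in place of code of your own. Each camera call takes 0.05 s, during which the arm holds its last target.

## Working session

There is one attempt and no reset: what is moved stays moved. The work goes in short steps, Python scripts to look and compute and a tool call to move; the robot and the scene stay as the last step left them, time stands still between calls to the robot, and variables do not carry over. Pictures are saved under pics/ and viewed, and the job is handed in when it is done.

Besides the shell and the picture viewer there is one more tool, called after "Call:" as name(argument=value, ...) on one line, values as JSON. send_rows: Moves the arm, as the interface text tells. Its arguments: {"type":"object","properties":{"rows":{"type":"array","items":{"type":"number"}}},"required":["rows"]}

```bash
mkdir -p pics; ls; python3 - <<'E'
from bench import *
import cv2
o=get_obs();print(o)
for n in("top","side","wrist"):
    s=snapshot(n);cv2.imwrite(f"pics/{n}0.png",s["color"][:,:,::-1]);print(n,s["intrinsics"],s.get("rvec"),s.get("tvec"),s.get("T_tool_cam"))
E
```

```text
pics
{'time': 0.0, 'joint_positions': array([-1.22309585e+00,  8.79444448e-02,  1.37223669e+00, -3.14995120e-06,
        1.68360751e+00, -1.03074561e-01]), 'qvel': array([ 0.00106442,  0.00033882,  0.00039065, -0.00147639, -0.00121653,
        0.00185415]), 'joint_torque': array([-1.14040071e-03, -3.40186858e+01, -3.02425611e+01,  7.16410694e-02,
        3.29927285e-02, -1.71984743e-04]), 'tool_pos': array([ 0.23941622, -0.49448848,  0.18051893]), 'ee_rot': array([-3.14136982e+00,  2.18465822e-03, -1.12002140e+00]), 'wrist_force': array([-0.06842655,  0.63739911, -0.45854613]), 'wrist_torque': array([ 0.00605013, -0.00218051,  0.00932865]), 'width': 0.09412608040575182}
top [[468.94981694   0.         261.10770244]
 [  0.         468.94981694 184.93013582]
 [  0.           0.           1.        ]] [ 2.11808065 -2.16420182  0.15340557] [0.10945127 0.46254734 1.17447927] None
side [[413.12047404   0.         254.24028094]
 [  0.         413.12047404 190.89047557]
 [  0.           0.           1.        ]] [ 0.2312266  -2.74490935  1.38753769] [0.47309597 0.04264023 1.23124024] None
wrist [[301.27838734   0.         255.13667701]
 [  0.         301.27838734 186.54817869]
 [  0.           0.           1.        ]] None None [[ 9.99999983e-01 -7.34951585e-05 -1.70041771e-04 -4.66816123e-04]
 [ 1.12568060e-04  9.70099462e-01  2.42707685e-01 -6.93199196e-02]
 [ 1.47119591e-04 -2.42707700e-01  9.70099454e-01 -2.02907712e-01]
 [ 0.00000000e+00  0.00000000e+00  0.00000000e+00  1.00000000e+00]]
```

View pics/top0.png

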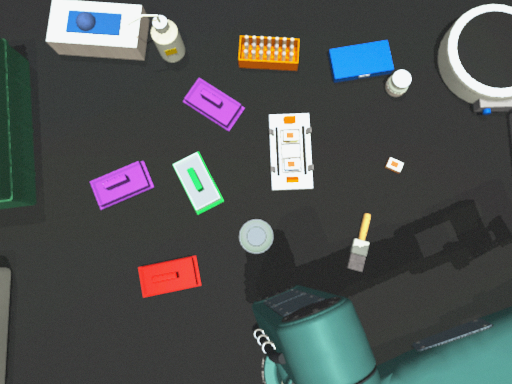

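View pics/side0.png

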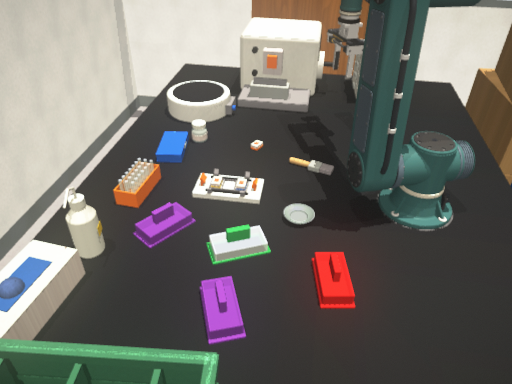

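View pics/wrist0.png

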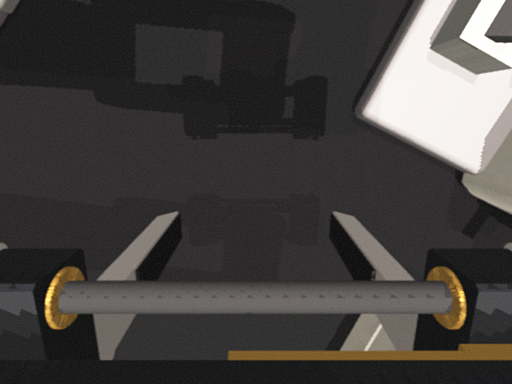

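The top view shows the carrier at about (291,151), the loose block at (395,165) and the green-footed clear cover at (198,183). The look-alikes are purple at (213,104) and (122,185), and red at (170,277). The green one at (198,183) fits the description. I'll enlarge it to confirm.

```bash
python3 - <<'E'
import cv2,numpy as np
t=cv2.imread("pics/top0.png")
a=cv2.resize(t[140:225,160:240],None,fx=5,fy=5,interpolation=cv2.INTER_CUBIC)
b=cv2.resize(t[105:200,255:330],None,fx=4.47,fy=4.47,interpolation=cv2.INTER_CUBIC)[:425]
cv2.imwrite("pics/c1.png",np.hstack([a,b[:, :335]]))
c=cv2.resize(t[145:185,375:415],None,fx=10,fy=10,interpolation=cv2.INTER_CUBIC)
s=cv2.imread("pics/side0.png")
d=cv2.resize(s[130:160,240:275],None,fx=400/35,fy=400/30,interpolation=cv2.INTER_CUBIC)
cv2.imwrite("pics/c2.png",np.hstack([c,d]))
E
```

```text
(no output)
```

View pics/c1.png

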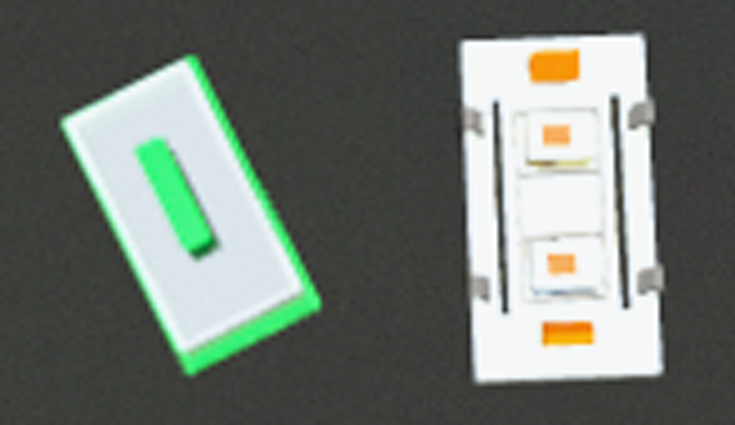

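View pics/c2.png

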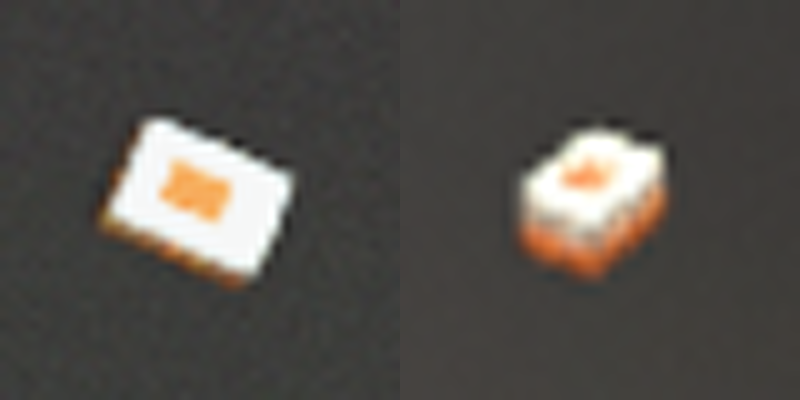

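The crops confirm two things. The clear hood with the green foot is the cover at (198,183). The block at (395,165) is wax up with an orange base. Now I'll measure them.

```bash
cat > h.py <<'E'
import cv2,numpy as np
from scipy.spatial.transform import Rotation as Ro
from bench import *
def cam(s,o=None):
    if "rvec" in s and s["rvec"] is not None:
        R=cv2.Rodrigues(np.array(s["rvec"],float))[0];t=np.array(s["tvec"]).ravel()
        return R.T,-R.T@t,s["intrinsics"]
    T=s["T_tool_cam"];Rt=Ro.from_euler("xyz",o["ee_rot"]).as_matrix()
    return Rt@T[:3,:3],Rt@T[:3,3]+o["tool_pos"],s["intrinsics"]
def onplane(c,uv,z):
    R,p,K=c
    uv=np.asarray(uv,float).reshape(-1,2)
    d=(R@np.linalg.inv(K)@np.c_[uv,np.ones(len(uv))].T).T
    return p+d*((z-p[2])/d[:,2])[:,None]
def proj(c,P):
    R,p,K=c
    q=(K@(R.T@(np.asarray(P).reshape(-1,3)-p).T)).T
    return q[:,:2]/q[:,2:]
def rect(c,mask,z,ox=0,oy=0):
    n=max(cv2.findContours(mask.astype(np.uint8),cv2.RETR_EXTERNAL,cv2.CHAIN_APPROX_NONE)[0],key=cv2.contourArea)
    P=onplane(c,n.reshape(-1,2)+[ox,oy],z)[:,:2]*1000
    (cx,cy),(w,h),a=cv2.minAreaRect(P.astype(np.float32))
    if w<h:w,h,a=h,w,a+90
    return (round(cx,1),round(cy,1)),(round(w,1),round(h,1)),round(((a+90)%180)-90,1)
E
python3 - <<'E'
from h import *
s=snapshot("top");c=cam(s);print(c[1])
I=s["color"].astype(int)
hsv=cv2.cvtColor(s["color"],cv2.COLOR_RGB2HSV).astype(int)
def reg(x0,x1,y0,y1,m):
    q=np.zeros(m.shape,bool);q[y0:y1,x0:x1]=m[y0:y1,x0:x1];return q
br=I.min(2)>150
lum=I.max(2)>110
fill=lambda m:cv2.morphologyEx(m.astype(np.uint8),cv2.MORPH_CLOSE,np.ones((5,5)))
print("carrier",rect(c,fill(reg(264,318,108,196,lum)),.016))
print("block all",rect(c,fill(reg(380,410,152,178,lum)),.018))
print("block white",rect(c,fill(reg(380,410,152,178,br)),.018))
g=(hsv[:,:,0]>45)&(hsv[:,:,0]<80)&(hsv[:,:,1]>100)&(hsv[:,:,2]>90)
n,l,st,ce=cv2.connectedComponentsWithStats(reg(165,235,145,220,g).astype(np.uint8))
print(st)
for i in range(1,n):
    if st[i,4]>40 and st[i,2]<35: print("bar",rect(c,l==i,.07),ce[i])
print("cover foot",rect(c,fill(reg(165,235,145,220,lum)),.005))
# wax spots / catches
o=(hsv[:,:,0]>5)&(hsv[:,:,0]<25)&(hsv[:,:,1]>120)
n,l,st,ce=cv2.connectedComponentsWithStats(reg(264,318,108,196,o).astype(np.uint8))
for i in range(1,n): print(st[i],ce[i],onplane(c,ce[i],.034))
# side
s=snapshot("side");c=cam(s);hsv=cv2.cvtColor(s["color"],cv2.COLOR_RGB2HSV).astype(int)
g=(hsv[:,:,0]>45)&(hsv[:,:,0]<80)&(hsv[:,:,1]>100)&(hsv[:,:,2]>90)
n,l,st,ce=cv2.connectedComponentsWithStats(reg(200,280,215,270,g).astype(np.uint8))
for i in range(1,n): print(st[i],ce[i],onplane(c,ce[i],.052))
lum=s["color"].max(2)>110
m=reg(245,270,135,155,lum);ys,xs=np.nonzero(m);print(onplane(c,[xs.mean(),ys.mean()],.011))
E
```

```text
[0.2852302  0.09422358 1.23089269]
carrier ((557.7, 19.1), (207.9, 114.0), 1.0)
block all ((513.4, -251.6), (42.9, 33.9), 61.3)
block white ((514.8, -252.8), (40.9, 29.5), 64.7)
[[     0      0    512    384 196154]
 [   178    151     46     64    294]
 [   172    165      1      1      1]
 [   173    167      1      1      1]
 [   174    169      1      1      1]
 [   187    168     16     24    154]
 [   175    171      1      1      1]
 [   176    173      1      1      1]
 [   177    175      1      1      1]]
bar ((478.1, 265.5), (64.1, 14.6), 26.1) [194.7987013  179.07792208]
cover foot ((480.5, 267.0), (156.2, 81.2), 26.3)
[284 116  11   7  74] [289.16216216 119.12162162] [[0.63862024 0.02187627 0.034     ]]
[287 133   6   4  23] [289.39130435 134.56521739] [[0.59679813 0.02252421 0.034     ]]
[285 141   1   1   1] [285. 141.] [[0.57976412 0.0345245  0.034     ]]
[288 162   6   4  22] [290.72727273 163.40909091] [[0.51974897 0.02136013 0.034     ]]
[287 177  11   5  55] [292. 179.] [[0.47866441 0.01931787 0.034     ]]
[226 224  24  18 316] [237.50632911 232.43987342] [[0.48001267 0.26681512 0.052     ]]
[206 242  65  23 253] [232.5256917  255.02766798] [[0.47645687 0.34688244 0.052     ]]
[[ 0.51180689 -0.24639552  0.011     ]]
```

Call:
send_rows(rows=[34,30,0,0,0,-6.4,1,34,30,0,0,0,-6.4,1,34,30,0,0,0,-6.4,1,34,30,0,0,0,-6.4,1,34,30,0,0,0,-6.4,1,34,30,0,0,0,-6.4,1,34,30,0,0,0,-6.4,1,34,30,0,0,0,-6.4,1])

```text
time: 1.25
tool_pos: [0.5126, -0.2539, 0.1816]
ee_rot: [3.142, -0.0, -2.017]
wrist_force: [0.3, -0.7, -0.4]
width: 0.0941
```

```bash
python3 - <<'E'
from h import *
o=get_obs();s=snapshot("wrist");cv2.imwrite("pics/w1.png",s["color"][:,:,::-1]);c=cam(s,o)
print(o["time"],o["tool_pos"],np.degrees(o["ee_rot"]),o["wrist_force"],abs(o["qvel"]).max())
print(proj(c,[[.5135,-.2515,.018]]))
E
```

```text
1.25 [ 0.51258223 -0.25391652  0.1815846 ] [ 1.79995436e+02 -1.11124196e-02 -1.15578598e+02] [ 0.28144448 -0.66200076 -0.39194459] 1.5045248478825444
[[252.78130984 169.06611364]]
```

View pics/w1.png

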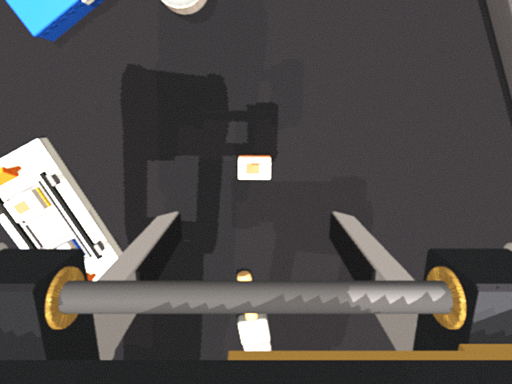

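The wrist view shows the block at (255,167), with its long side along the jaw axis. The brush lies below the tool at (250,310).

```bash
python3 - <<'E'
from h import *
o=get_obs();s=snapshot("wrist");c=cam(s,o)
print(o["time"],o["tool_pos"],np.degrees(o["ee_rot"]),abs(o["qvel"]).max())
I=s["color"].astype(int)
m=np.zeros(I.shape[:2],bool);m[145:190,225:285]=(I.min(2)>140)[145:190,225:285]
m=cv2.morphologyEx(m.astype(np.uint8),cv2.MORPH_CLOSE,np.ones((9,9)))
print(rect(c,m,.018))
m=np.zeros(I.shape[:2],bool);m[145:190,225:285]=(I.max(2)>120)[145:190,225:285]
print(rect(c,m,.018))
# carrier partial
E
```

```text
1.3 [ 0.51623249 -0.24965598  0.18118042] [-179.94013585    0.27538995 -115.41827914] 0.2776639173171167
((513.8, -253.2), (42.2, 28.9), 64.6)
((514.9, -253.8), (42.3, 31.3), 64.6)
```

Call:
send_rows(rows=[1,1,-20,0,0,0,1,1,1,-30,0,0,0,1,0,0,-30,0,0,0,1,0,0,-30,0,0,0,1,0,0,-20,0,0,0,1,0,0,-12,0,0,0,1,0,0,0,0,0,0,1,0,0,0,0,0,0,1])

```text
time: 2.35
tool_pos: [0.5142, -0.2537, 0.0409]
ee_rot: [-3.14, -0.0, -2.014]
wrist_force: [0.6, 0.6, 0.4]
width: 0.0939
```

```bash
python3 - <<'E'
from h import *
o=get_obs();s=snapshot("wrist");c=cam(s,o);cv2.imwrite("pics/w2.png",s["color"][:,:,::-1])
print(o["time"],o["tool_pos"],np.degrees(o["ee_rot"]),abs(o["qvel"]).max())
I=s["color"].astype(int)
print(proj(c,[[.5138,-.253,.018]]))
E
```

```text
2.35 [ 0.51420895 -0.25371252  0.04088934] [-1.79884997e+02 -2.36454902e-02 -1.15374531e+02] 0.007472205107028341
[[254.07102281 203.23750376]]
```

View pics/w2.png

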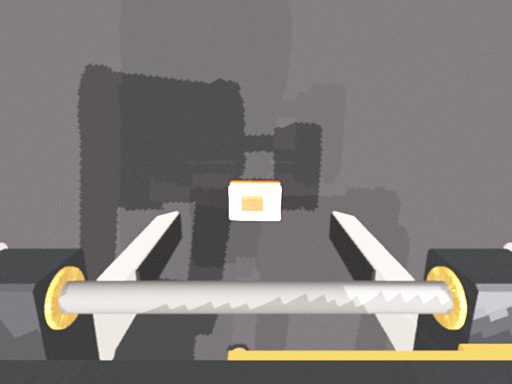

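The block is centred between the jaws at (254,201). I'll descend and grip.

Call:
send_rows(rows=[0,0,-20,0,0,0,1,0,0,-13,0,0,0,1,0,0,0,0,0,0,0.3,0,0,0,0,0,0,0.3,0,0,0,0,0,0,0.3,0,0,0,0,0,0,0.3,0,0,0,0,0,0,0.3,0,0,0,0,0,0,0.3])

```text
time: 3.4
tool_pos: [0.5137, -0.2531, 0.0068]
ee_rot: [-3.141, -0.0, -2.014]
wrist_force: [-0.4, -0.9, 0.3]
width: 0.0378
```

Call:
send_rows(rows=[0,0,0,0,0,0,0,0,0,0,0,0,0,0,0,0,10,0,0,0,0,0,0,30,0,0,0,0,0,0,40,0,0,0,0,0,0,40,0,0,0,0,0,0,20,0,0,0,0,0,0,0,0,0,0,0])

```text
time: 4.4
tool_pos: [0.515, -0.2539, 0.1499]
ee_rot: [-3.136, -0.001, -2.014]
wrist_force: [0.5, 0.5, 0.3]
width: 0.0006
```

```bash
python3 - <<'E'
from h import *
o=get_obs();s=snapshot("wrist");c=cam(s,o);cv2.imwrite("pics/w3.png",s["color"][:,:,::-1])
print(o["time"],o["tool_pos"],np.degrees(o["ee_rot"]),o["width"],o["wrist_force"])
print(proj(c,o["tool_pos"]))
E
```

```text
4.4 [ 0.51498196 -0.25390092  0.1498922 ] [-1.79663406e+02 -4.40766975e-02 -1.15370968e+02] 0.0005745701286423402 [0.50876672 0.52362287 0.2779256 ]
[[254.62047129 211.8380513 ]]
```

View pics/w3.png

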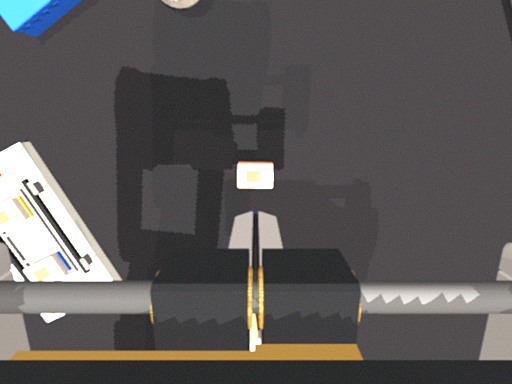

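The grasp missed. The block still lies at (255,175) and the jaws are shut, so I'll measure it again.

```bash
cat >> h.py <<'E'
def white(c,I,box,z,th=140):
    x0,x1,y0,y1=box
    m=np.zeros(I.shape[:2],bool);m[y0:y1,x0:x1]=(I.astype(int).min(2)>th)[y0:y1,x0:x1]
    return rect(c,cv2.morphologyEx(m.astype(np.uint8),cv2.MORPH_CLOSE,np.ones((9,9))),z)
E
python3 - <<'E'
from h import *
o=get_obs();s=snapshot("wrist");c=cam(s,o)
print(o["time"],o["tool_pos"],np.degrees(o["ee_rot"]))
print(white(c,s["color"],(230,285,155,195),.018))
print(proj(c,[o["tool_pos"]*[1,1,0]+[0,0,.018]]))
s=snapshot("top");c=cam(s);print(white(c,s["color"],(380,410,152,178),.018,150))
cv2.imwrite("pics/t3.png",cv2.resize(s["color"][100:240,310:470,::-1],None,fx=4,fy=4))
E
```

```text
4.45 [ 0.5140255  -0.25330654  0.14769991] [-1.79881935e+02 -1.87043999e-02 -1.15369667e+02]
((514.0, -253.5), (40.9, 28.7), 64.6)
[[254.8204954  174.73350101]]
((515.3, -251.1), (37.4, 28.6), 64.0)
```

View pics/t3.png

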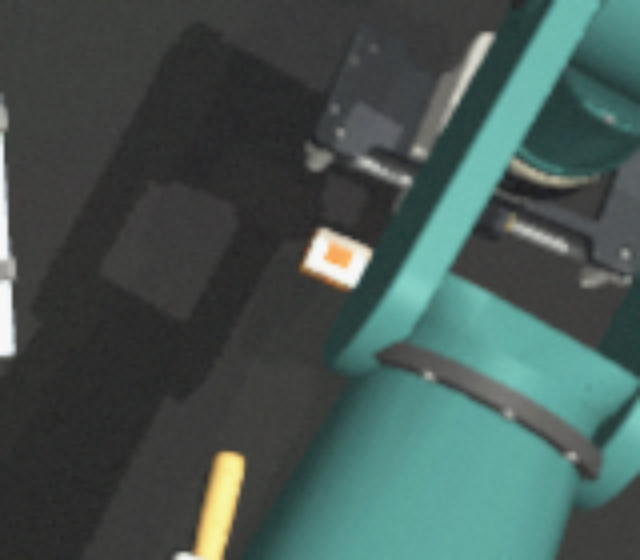

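Call:
send_rows(rows=[0,0,0,0,0,0,0.8,0,0,0,0,0,0,0.8,0,0,0,0,0,0,0.8,0,0,-10,0,0,0,0.8,0,0,-30,0,0,0,0.8,0,0,-40,0,0,0,0.8,0,0,-40,0,0,0,0.8,0,0,-23,0,0,0,0.8])

```text
time: 5.55
tool_pos: [0.5118, -0.252, 0.0003]
ee_rot: [3.137, 0.0, -2.014]
wrist_force: [-0.4, -0.1, -0.1]
width: 0.0745
```

Call:
send_rows(rows=[0,0,0,0,0,0,0.3,0,0,0,0,0,0,0.3,0,0,0,0,0,0,0.3,0,0,0,0,0,0,0.3,0,0,0,0,0,0,0.3,0,0,0,0,0,0,0.3,0,0,0,0,0,0,0.3,0,0,0,0,0,0,0.3])

```text
time: 6.55
tool_pos: [0.5136, -0.253, 0.0036]
ee_rot: [3.141, -0.0, -2.014]
wrist_force: [-0.7, 0.4, 0.5]
width: 0.0284
```

```bash
python3 - <<'E'
from h import *
o=get_obs();s=snapshot("wrist");cv2.imwrite("pics/w4.png",s["color"][:,:,::-1])
print(o["time"],o["tool_pos"],o["width"])
E
```

```text
6.55 [ 0.51360276 -0.25304891  0.00364707] 0.028434218313542835
```

View pics/w4.png

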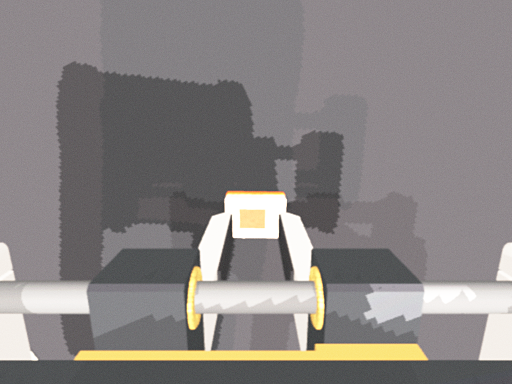

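```bash
python3 - <<'E'
from h import *
s=snapshot("side");c=cam(s)
p=proj(c,[[.514,-.253,.03]])[0].astype(int);print(p)
a=s["color"][p[1]-45:p[1]+35,max(0,p[0]-50):p[0]+50,::-1]
w=cv2.imread("pics/w4.png")[180:260,200:310]
cv2.imwrite("pics/z4.png",np.hstack([cv2.resize(a,(400,320),interpolation=cv2.INTER_CUBIC),cv2.resize(w,(400,320),interpolation=cv2.INTER_CUBIC)]))
print(get_obs()["width"])
E
```

```text
[256 139]
0.02832286166664267
```

View pics/z4.png

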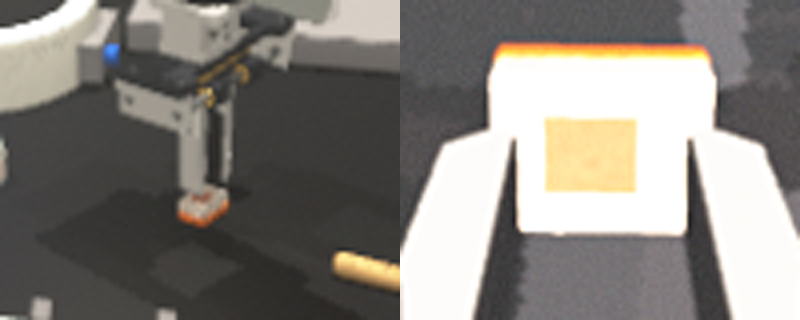

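```bash
python3 - <<'E'
from h import *
o=get_obs();s=snapshot("wrist");c=cam(s,o)
Rt=Ro.from_euler("xyz",o["ee_rot"]).as_matrix()
S=cam(snapshot("side"))
for z in(0,-.01,-.019,-.03):
  for y in(-.008,.008):
    P=[Rt@[x,y,z]+o["tool_pos"] for x in(-.0265,-.014,.014,.0265)]
    print(z,y,proj(c,P).round(0).tolist(), proj(S,P)[1:3].round(0).tolist())
z=cv2.resize(s["color"][170:260,190:320,::-1],None,fx=6,fy=6,interpolation=cv2.INTER_NEAREST);cv2.imwrite("pics/z5.png",z)
E
```

```text
0 -0.008 [[217.0, 201.0], [235.0, 201.0], [275.0, 201.0], [292.0, 201.0]] [[252.0, 147.0], [256.0, 143.0]]
0 0.008 [[218.0, 222.0], [235.0, 222.0], [274.0, 222.0], [292.0, 222.0]] [[256.0, 148.0], [260.0, 145.0]]
-0.01 -0.008 [[215.0, 205.0], [234.0, 205.0], [275.0, 205.0], [294.0, 205.0]] [[252.0, 144.0], [256.0, 141.0]]
-0.01 0.008 [[216.0, 228.0], [234.0, 228.0], [275.0, 228.0], [293.0, 228.0]] [[256.0, 145.0], [260.0, 142.0]]
-0.019 -0.008 [[213.0, 210.0], [233.0, 210.0], [276.0, 210.0], [296.0, 210.0]] [[252.0, 142.0], [256.0, 139.0]]
-0.019 0.008 [[214.0, 233.0], [233.0, 233.0], [276.0, 233.0], [295.0, 233.0]] [[256.0, 143.0], [260.0, 140.0]]
-0.03 -0.008 [[211.0, 215.0], [231.0, 215.0], [278.0, 215.0], [298.0, 215.0]] [[252.0, 139.0], [257.0, 136.0]]
-0.03 0.008 [[212.0, 240.0], [232.0, 240.0], [277.0, 240.0], [297.0, 240.0]] [[256.0, 141.0], [260.0, 137.0]]
```

View pics/z5.png

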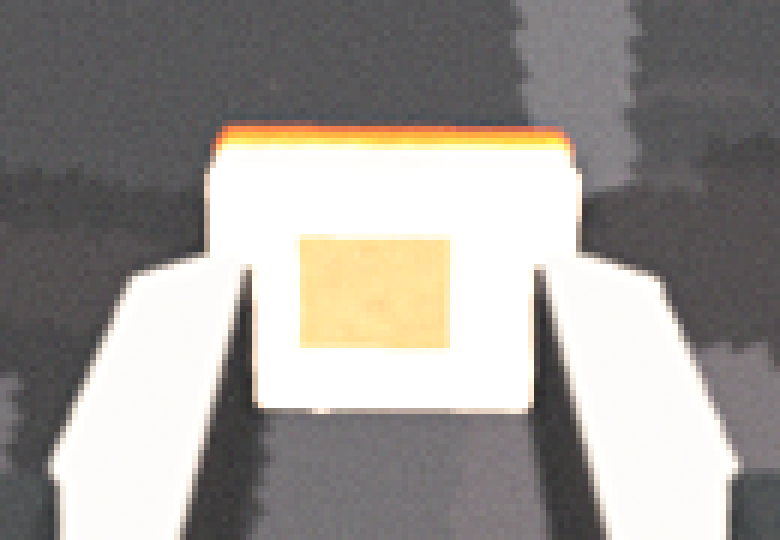

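The visible fingertips (inner corners at about (231,214) and (280,214)) project about 28–30 mm behind the reported TCP. The side view agrees, with the finger ending at the block's top. So the jaws closed above the block. I'll go lower in small steps and watch the force.

Call:
send_rows(rows=[0,0,0,0,0,0,0.75,0,0,0,0,0,0,0.75,0,0,0,0,0,0,0.75,0,0,0,0,0,0,0.75,0,0,0,0,0,0,0.75,0,0,-4,0,0,0,0.75,0,0,-4,0,0,0,0.75,0,0,-4,0,0,0,0.75])

```text
time: 7.75
tool_pos: [0.5135, -0.253, -0.0088]
ee_rot: [3.141, -0.0, -2.014]
wrist_force: [-0.0, 0.5, -0.3]
width: 0.0709
```

```bash
python3 - <<'E'
from h import *
o=get_obs();print(o["tool_pos"],o["wrist_force"],o["width"])
s=snapshot("wrist");c=cam(s,o)
w=o["width"]/2
Rt=Ro.from_euler("xyz",o["ee_rot"]).as_matrix()
for z in(0,-.01,-.02,-.028): print(z,proj(c,[Rt@[x,-.008,z]+o["tool_pos"] for x in(-w,w)]).round(0).tolist())
a=cv2.resize(s["color"][150:300,130:380,::-1],(400,240))
s=snapshot("side");p=proj(cam(s),[[.514,-.253,.03]])[0].astype(int)
b=cv2.resize(s["color"][p[1]-30:p[1]+30,p[0]-50:p[0]+50,::-1],(400,240),interpolation=cv2.INTER_CUBIC)
cv2.imwrite("pics/z6.png",np.hstack([a,b]))
E
```

```text
[ 0.51348106 -0.25298113 -0.0087879 ] [-0.00120247  0.49172754 -0.32197155] 0.07088870498989257
0 [[204.0, 201.0], [305.0, 201.0]]
-0.01 [[202.0, 205.0], [307.0, 205.0]]
-0.02 [[199.0, 210.0], [310.0, 210.0]]
-0.028 [[197.0, 214.0], [312.0, 214.0]]
```

View pics/z6.png

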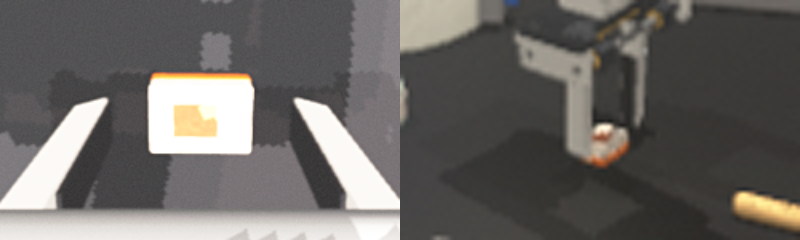

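There's no contact force with the reported TCP at z = −8.8 mm, so the true tips are about 27 mm behind the reported TCP, near z ≈ 18 mm. I'll go down another 10 mm and close.

Call:
send_rows(rows=[0,0,-4,0,0,0,0.75,0,0,-4,0,0,0,0.75,0,0,-3,0,0,0,0.75,0,0,0,0,0,0,0,0,0,0,0,0,0,0,0,0,0,0,0,0,0,0,0,0,0,0,0,0,0,0,0,0,0,0,0])

```text
time: 8.85
tool_pos: [0.5137, -0.2532, -0.0191]
ee_rot: [-3.141, -0.0, -2.014]
wrist_force: [-0.3, -0.3, -0.8]
width: 0.0395
```

Call:
send_rows(rows=[0,0,0,0,0,0,0,0,0,0,0,0,0,0,0,0,0,0,0,0,0,0,0,5,0,0,0,0,0,0,10,0,0,0,0,0,0,20,0,0,0,0,0,0,25,0,0,0,0,0,0,0,0,0,0,0])

```text
time: 9.85
tool_pos: [0.5156, -0.2543, 0.0438]
ee_rot: [-3.135, -0.001, -2.014]
wrist_force: [0.0, -0.3, -0.8]
width: 0.0393
```

```bash
python3 - <<'E'
from h import *
o=get_obs();print(o["tool_pos"],o["wrist_force"],o["width"])
s=snapshot("wrist");c=cam(s,o)
a=cv2.resize(s["color"][150:300,130:380,::-1],(400,240))
s=snapshot("side");p=proj(cam(s),o["tool_pos"]+[0,0,.03])[0].astype(int);print(p)
b=cv2.resize(s["color"][p[1]-30:p[1]+30,p[0]-50:p[0]+50,::-1],(400,240),interpolation=cv2.INTER_CUBIC)
cv2.imwrite("pics/z7.png",np.hstack([a,b]))
E
```

```text
[ 0.51556353 -0.2542861   0.0438442 ] [ 0.03058192 -0.29443151 -0.79203122] 0.03927313986192055
[255 128]
```

View pics/z7.png

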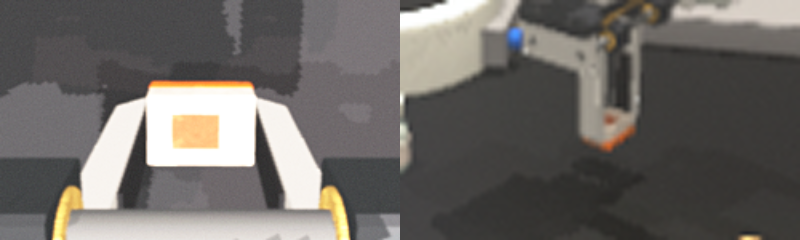

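The block is gripped, with a width of 39.3 mm, and it is lifted level. Now I'll carry it over the carrier.

Call:
send_rows(rows=[5,20,20,0,0,3.3,0,5,30,20,0,0,3.3,0,5,40,20,0,0,3.3,0,6,45,10,0,0,3.3,0,6,45,5,0,0,3.3,0,6,45,0,0,0,3.3,0,5,30,0,0,0,3.3,0,5,18,0,0,0,3.3,0])

```text
time: 10.95
tool_pos: [0.5564, 0.0226, 0.1161]
ee_rot: [3.142, 0.0, -1.546]
wrist_force: [-0.0, -0.1, -0.5]
width: 0.0394
```

Call:
send_rows(rows=[0,0,0,0,0,0,0,0,0,0,0,0,0,0,0,0,0,0,0,0,0,0,0,0,0,0,0,0,0,0,0,0,0,0,0,0,0,0,0,0,0,0,0,0,0,0,0,0,0,0,0,0,0,0,0,0])

```text
time: 11.95
tool_pos: [0.5566, 0.02, 0.1157]
ee_rot: [-3.142, -0.0, -1.553]
wrist_force: [-0.7, 0.9, 0.2]
width: 0.0396
```

```bash
python3 - <<'E'
from h import *
o=get_obs();print(o["tool_pos"],np.degrees(o["ee_rot"]),o["wrist_force"],o["width"])
s=snapshot("wrist");c=cam(s,o);cv2.imwrite("pics/w8.png",s["color"][:,:,::-1])
I=s["color"]
E
```

```text
[0.55663875 0.01996232 0.11572544] [-1.79999131e+02 -4.87335058e-03 -8.89662245e+01] [-0.6942679   0.85326829  0.1833634 ] 0.039641685573946595
```

View pics/w8.png

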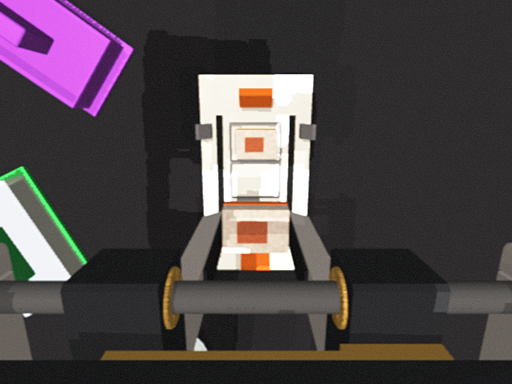

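The carrier is seen at (198–313, 75–270). Its far edge is at row 75, the far catch at (256,97), and the middle bay at (230–281, 160–200) is partly hidden by the held block.

```bash
python3 - <<'E'
from h import *
o=get_obs();s=snapshot("wrist");c=cam(s,o);I=s["color"].astype(int);print(o["tool_pos"])
g=I.max(2).astype(float)
L=[];Rr=[]
for r in list(range(82,122))+list(range(145,200)):
    row=g[r,180:335]
    b=np.nonzero(row>(100))[0]
    L.append([180+b[0]-.5,r]);Rr.append([180+b[-1]+.5,r])
def fit(p,z,ax):
    P=onplane(c,p,z)[:,:2]*1000
    if ax=='x': k=np.polyfit(P[:,0],P[:,1],1) # y=f(x)
    else: k=np.polyfit(P[:,1],P[:,0],1)
    res=np.std(P[:,1]-np.polyval(k,P[:,0])) if ax=='x' else np.std(P[:,0]-np.polyval(k,P[:,1]))
    return k,res
for p in(L,Rr):
    k,res=fit(p,.016,'x');print("side: slope deg",np.degrees(np.arctan(k[0])),"y at x=557:",np.polyval(k,557),res)
T=[]
for x in range(205,308):
    b=np.nonzero(g[60:100,x]>100)[0];T.append([x,60+b[0]-.5])
k,res=fit(T,.016,'y');print("far edge slope",np.degrees(np.arctan(k[0])),"x at y=20:",np.polyval(k,20),res)
# gasket strips
for r in(130,170,190):
    row=g[r];d=[x for x in range(212,225) if row[x]<70];e=[x for x in range(284,302) if row[x]<70]
    for q in(d,e):
        if q: print(r,onplane(c,[[q[0]-.5,r],[q[-1]+.5,r]],.022)[:,:2].round(4).tolist())
hsv=cv2.cvtColor(s["color"],cv2.COLOR_RGB2HSV).astype(int)
m=((hsv[:,:,0]<25)&(hsv[:,:,1]>150)&(hsv[:,:,2]>90)).astype(np.uint8);m[160:]=0
n,l,st,ce=cv2.connectedComponentsWithStats(m)
for i in range(1,n):
    if st[i,4]>20: print(st[i],ce[i],onplane(c,ce[i],.034),onplane(c,ce[i],.034-.0))
z=cv2.resize(s["color"][60:280,180:335,::-1],None,fx=3.4,fy=2.7);cv2.imwrite("pics/z8.png",z)
E
```

```text
[0.55663281 0.01996775 0.11572756]
side: slope deg 0.6114600648112444 y at x=557: 75.24528158064034 0.3089538000856909
side: slope deg 1.0870179523265444 y at x=557: -35.11195284016224 0.3484886268663418
far edge slope -1.023881733977669 x at y=20: 660.4286718394769 3.47155296914575e-13
130 [[0.6074, 0.0585], [0.6075, 0.0536]]
130 [[0.6087, -0.0123], [0.6088, -0.0162]]
170 [[0.568, 0.057], [0.5681, 0.054]]
170 [[0.5693, -0.0131], [0.5693, -0.0161]]
190 [[0.5473, 0.0572], [0.5474, 0.0531]]
190 [[0.5486, -0.013], [0.5486, -0.0171]]
[239  89  33  18 582] [255.27491409  97.41924399] [[0.63790477 0.02140522 0.034     ]] [[0.63790477 0.02140522 0.034     ]]
[246 138  17  14 228] [253.85087719 144.21491228] [[0.59563197 0.02198391 0.034     ]] [[0.59563197 0.02198391 0.034     ]]
```

View pics/z8.png

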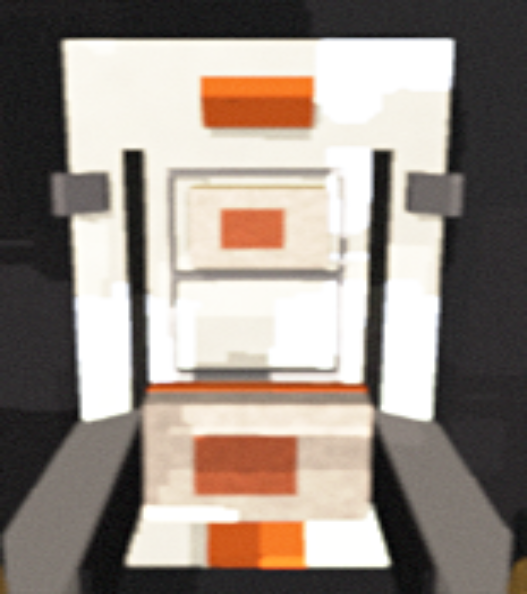

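```bash
python3 - <<'E'
from h import *
o=get_obs();s=snapshot("wrist");c=cam(s,o);I=s["color"].astype(int)
print(onplane(c,[[256,164.8],[256,195]],.022)[:,:2],onplane(c,[[256,164.8],[256,195]],.016)[:,:2])
for z in(.150,.153,.156):print(z,onplane(c,[[222.5,209.5],[289.5,209.5],[223,251],[289,251]],z)[:,:2].round(4).tolist())
S=snapshot("top");C=cam(S);
for zz in(.016,.022):print(white(C,S["color"],(264,318,108,196),zz,130))
E
```

```text
[[0.57395128 0.01954286]
 [0.54270154 0.01896123]] [[0.57290215 0.01950794]
 [0.54102031 0.01891455]]
0.15 [[0.5694, 0.0395], [0.5701, 0.0001], [0.5428, 0.0394], [0.5435, -0.0008]]
0.153 [[0.5704, 0.0392], [0.5711, 0.0005], [0.5442, 0.0391], [0.545, -0.0004]]
0.156 [[0.5714, 0.0388], [0.5721, 0.0008], [0.5457, 0.0388], [0.5464, -0.0]]
((553.4, 15.6), (163.2, 112.5), -3.7)
((552.1, 16.0), (162.4, 111.9), -3.7)
```

Call:
send_rows(rows=[0,1,-25,0,0,0,0,0,0,-30,0,0,0,0,0,0,-25,0,0,0,0,0,0,-15,0,0,0,0,0,0,-8,0,0,0,0,0,0,-6,0,0,0,0,0,0,-4,0,0,0,0,0,0,0,0,0,0,0])

```text
time: 13.15
tool_pos: [0.5568, 0.0209, 0.0029]
ee_rot: [-3.141, -0.0, -1.553]
wrist_force: [0.4, 1.3, -0.4]
width: 0.0395
```

```bash
python3 - <<'E'
from h import *
o=get_obs();print(o["tool_pos"],o["wrist_force"],o["width"])
s=snapshot("wrist");c=cam(s,o);cv2.imwrite("pics/w9.png",cv2.resize(s["color"][60:300,130:380,::-1],(750,600)))
E
```

```text
[0.55680472 0.02088884 0.00292203] [ 0.37998672  1.27717752 -0.39330703] 0.0395269860615438
```

View pics/w9.png

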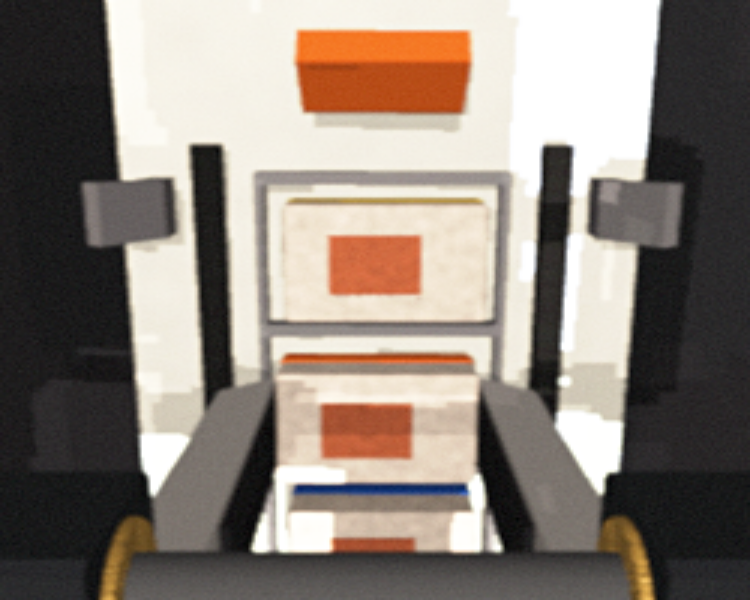

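The block is centred over the bay, laterally in line with its neighbours. I'll lower it onto the floor, release it, and back off.

Call:
send_rows(rows=[0,0,-2,0,0,0,0,0,0,-2,0,0,0,0,0,0,-1.5,0,0,0,0,0,0,0,0,0,0,0,0,0,0,0,0,0,0.52,0,0,0,0,0,0,0.52,0,0,0,0,0,0,0.52,0,0,0,0,0,0,0.52])

```text
time: 14.2
tool_pos: [0.5576, 0.0205, -0.0015]
ee_rot: [-3.139, -0.001, -1.553]
wrist_force: [-0.6, -1.1, 6.2]
width: 0.0488
```

```bash
python3 - <<'E'
from h import *
o=get_obs();print(o["tool_pos"],o["wrist_force"],o["width"])
E
```

```text
[ 0.55761052  0.02054869 -0.00153966] [-0.55201889 -1.14564381  6.23110984] 0.048791442336370346
```

Call:
send_rows(rows=[0,0,4,0,0,0,0.55,0,0,20,0,0,0,0.55,0,0,40,0,0,0,0.55,0,0,40,0,0,0,0.55,0,0,20,0,0,0,0.55,0,0,0,0,0,0,0.55,0,0,0,0,0,0,0.55,0,0,0,0,0,0,0.55])

```text
time: 15.2
tool_pos: [0.5555, 0.0211, 0.1192]
ee_rot: [3.138, 0.0, -1.553]
wrist_force: [-0.8, 0.1, -0.3]
width: 0.0518
```

```bash
python3 - <<'E'
from h import *
o=get_obs();print(o["tool_pos"],o["wrist_force"],o["width"])
s=snapshot("wrist");c=cam(s,o);print(proj(c,[.558,.0203,.034]))
a=cv2.resize(s["color"][60:300,150:360,::-1],(450,514))
S=snapshot("top");b=cv2.resize(S["color"][105:200,255:330,::-1],(345,514))
cv2.imwrite("pics/w10.png",np.hstack([a,b]))
E
```

```text
[0.55548034 0.021089   0.11915617] [-0.80010608  0.11643419 -0.30480599] 0.051841129705701476
[[256.13748231 180.91391537]]
```

View pics/w10.png

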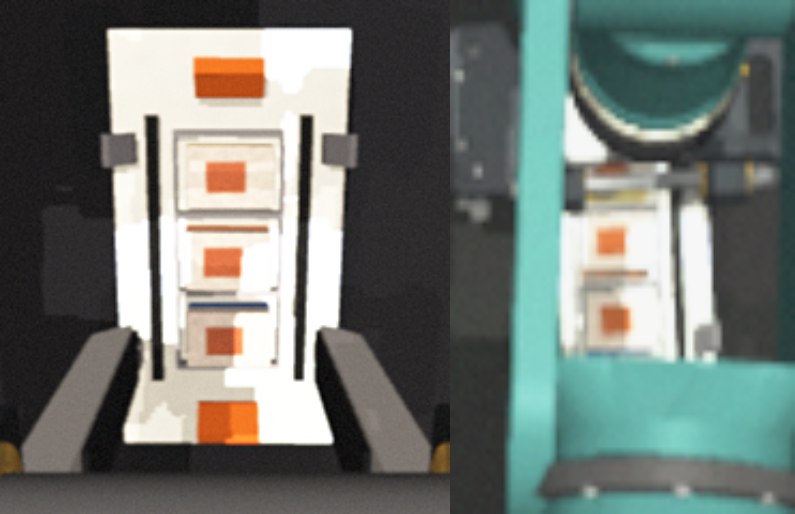

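The loose block now sits in the middle bay, spot at about (255,182), flush with its neighbours. From here I'll measure the carrier again, then go to the cover.

```bash
python3 - <<'E'
from h import *
o=get_obs();s=snapshot("wrist");c=cam(s,o);print(o["tool_pos"],abs(o["qvel"]).max())
hsv=cv2.cvtColor(s["color"],cv2.COLOR_RGB2HSV).astype(int)
m=((hsv[:,:,0]<25)&(hsv[:,:,1]>130)&(hsv[:,:,2]>80)).astype(np.uint8);m[275:]=0
n,l,st,ce=cv2.connectedComponentsWithStats(m)
for i in range(1,n):
    if st[i,4]>60: print(st[i],ce[i].round(1),onplane(c,ce[i],.034)[0,:2].round(4))
g=s["color"].max(2)
for r in(120,130,140,150,160,170,180,190,200,210,220):
    d=[x for x in range(212,230) if g[r,x]<60];e=[x for x in range(280,302) if g[r,x]<60]
    if d and e:
        P=onplane(c,[[np.mean(d),r],[np.mean(e),r]],.022)[:,:2]*1000;print(r,P.mean(0).round(1),np.ptp(P[:,1]).round(1))
E
```

```text
[0.55583764 0.02101243 0.11969249] 0.00893160364886127
[240  88  33  18 577] [256.5  96.5] [0.6379 0.0214]
[246 137  18  13 224] [254.9 143. ] [0.5953 0.0221]
[245 176  18  13 210] [253.4 182.1] [0.5571 0.0228]
[246 214  17  12 197] [253.8 219.4] [0.5181 0.0218]
[242 248  29  20 560] [255.6 257.5] [0.4757 0.0192]
[143 267  16   8 100] [150.8 271. ] [0.4579 0.1303]
[353 267  15   8  96] [359.4 271. ] [ 0.462  -0.0914]
120 [616.4  20.9] 70.1
130 [606.8  21. ] 70.2
140 [597.1  20.8] 69.8
150 [587.2  20.6] 70.3
160 [577.1  20.2] 70.4
170 [566.9  20.5] 70.0
180 [556.5  20. ] 70.1
190 [545.9  20.1] 70.1
200 [535.1  19.9] 70.7
210 [524.2  19.7] 70.3
220 [513.1  18.6] 81.3
```

Call:
send_rows(rows=[-9,20,0,0,0,3.1,0.55,-9,30,0,0,0,3.1,0.55,-10,40,0,0,0,3.2,0.55,-10,40,0,0,0,3.2,0.55,-10,40,0,0,0,3.2,0.55,-10,35,0,0,0,3.2,0.55,-10,25,0,0,0,3.1,0.55,-9,15,0,0,0,3.1,0.55])

```text
time: 16.35
tool_pos: [0.4781, 0.2679, 0.1212]
ee_rot: [3.141, 0.0, -1.107]
wrist_force: [-0.2, -0.2, -1.0]
width: 0.0515
```

```bash
python3 - <<'E'
from h import *
import time
o=get_obs();print(o["tool_pos"],abs(o["qvel"]).max())
[snapshot("side") for _ in range(4)]
o=get_obs();s=snapshot("wrist");c=cam(s,o);print(o["tool_pos"],np.degrees(o["ee_rot"]),abs(o["qvel"]).max(),o["width"])
cv2.imwrite("pics/w11.png",s["color"][:,:,::-1])
hsv=cv2.cvtColor(s["color"],cv2.COLOR_RGB2HSV).astype(int)
m=((hsv[:,:,0]>45)&(hsv[:,:,0]<80)&(hsv[:,:,1]>100)&(hsv[:,:,2]>60)).astype(np.uint8)
n,l,st,ce=cv2.connectedComponentsWithStats(m)
for i in range(1,n):
    if st[i,4]>100: print(st[i],ce[i],rect(c,l==i,.07))
print(proj(c,[[.479,.2665,.07],[.479,.2665,.0]]))
E
```

```text
[0.47808003 0.26790418 0.12118848] 0.23236485792368003
[0.47939382 0.26578049 0.12126091] [ 1.79998148e+02 -3.80535883e-02 -6.37468772e+01] 0.022897577924213323 0.05143094712693237
[215 103  78   9 624] [253.62339744 106.51602564] ((543.7, 299.5), (63.0, 6.3), -63.8)
[ 245  153   18   70 1117] [254.02238138 187.65890779] ((482.2, 269.1), (62.1, 14.6), 26.6)
[[254.75377182 192.9469462 ]
 [254.79915489 176.18392958]]
```

View pics/w11.png

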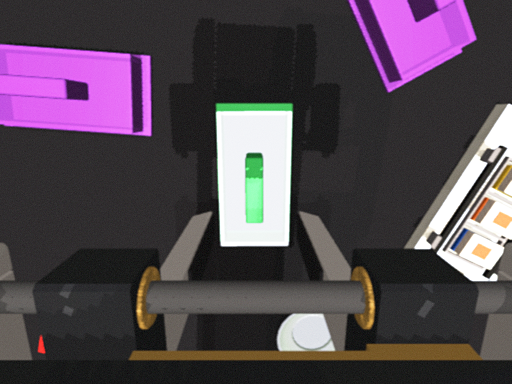

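The wrist view shows the cover at (254,175), with its bar at (245–263, 153–223) running along the tool y axis. No look-alike is within reach of the jaws.

```bash
python3 - <<'E'
from h import *
o=get_obs();s=snapshot("wrist");c=cam(s,o);print(o["tool_pos"])
Rt=Ro.from_euler("xyz",o["ee_rot"]).as_matrix()
def tl(uv,z): return ((onplane(c,uv,z)-o["tool_pos"])@Rt*1000)[:,:2].round(1).tolist()
I=s["color"].astype(int)
print("hood corners",tl([[217.5,111],[291.5,111],[220.5,243.5],[288.5,244]],.034))
print("foot far",tl([[216,103],[293,103]],.005))
print("bar far top?",tl([[245,153],[263,153],[245,223],[263,223]],.07))
for r in range(145,230,3): print(r,I[r,254].tolist(),end=' ')
cv2.imwrite("pics/z11.png",cv2.resize(s["color"][95:250,205:305,::-1],(400,600)))
E
```

```text
[0.47971095 0.26536505 0.12120628]
hood corners [[-35.7, -69.5], [33.5, -69.5], [-36.6, 64.4], [34.2, 65.0]]
foot far [[-40.5, -77.4], [38.1, -77.4]]
bar far top? [[-9.1, -35.0], [6.1, -35.0], [-9.6, 27.9], [6.5, 27.9]]
145 [243, 244, 247] 148 [243, 243, 247] 151 [249, 247, 254] 154 [28, 95, 39] 157 [33, 114, 46] 160 [61, 189, 88] 163 [64, 190, 88] 166 [62, 190, 88] 169 [66, 191, 90] 172 [63, 189, 87] 175 [64, 188, 86] 178 [82, 231, 112] 181 [144, 254, 178] 184 [162, 255, 196] 187 [151, 255, 187] 190 [154, 255, 192] 193 [155, 255, 190] 196 [152, 255, 190] 199 [154, 255, 188] 202 [150, 255, 187] 205 [150, 255, 187] 208 [151, 255, 187] 211 [134, 253, 167] 214 [128, 252, 163] 217 [130, 253, 165] 220 [128, 253, 160] 223 [176, 229, 194] 226 [244, 245, 248] 229 [242, 244, 247]
```

View pics/z11.png

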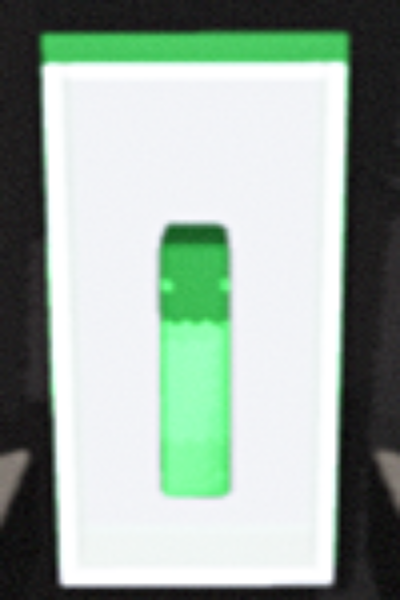

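Call:
send_rows(rows=[1,2,-20,0,0,0,0.55,0,0,-30,0,0,0,0.55,0,0,-25,0,0,0,0.55,0,0,-15,0,0,0,0.55,0,0,-10,0,0,0,0.55,0,0,-5,0,0,0,0.55,0,0,0,0,0,0,0.55,0,0,0,0,0,0,0.55])

```text
time: 17.65
tool_pos: [0.4812, 0.2683, 0.0171]
ee_rot: [-3.14, -0.0, -1.113]
wrist_force: [0.0, 0.1, 0.2]
width: 0.0518
```

```bash
python3 - <<'E'
from h import *
o=get_obs();print(o["tool_pos"],o["wrist_force"],o["width"])
s=snapshot("wrist");S=snapshot("side")
a=cv2.resize(s["color"][90:300,150:360,::-1],(400,400))
p=proj(cam(S),o["tool_pos"]+[0,0,.04])[0].astype(int)
b=cv2.resize(S["color"][p[1]-50:p[1]+50,p[0]-50:p[0]+50,::-1],(400,400),interpolation=cv2.INTER_CUBIC)
cv2.imwrite("pics/w12.png",np.hstack([a,b]))
E
```

```text
[0.48123372 0.26826317 0.01711606] [0.01650318 0.08692499 0.22564832] 0.051801618054344856
```

View pics/w12.png

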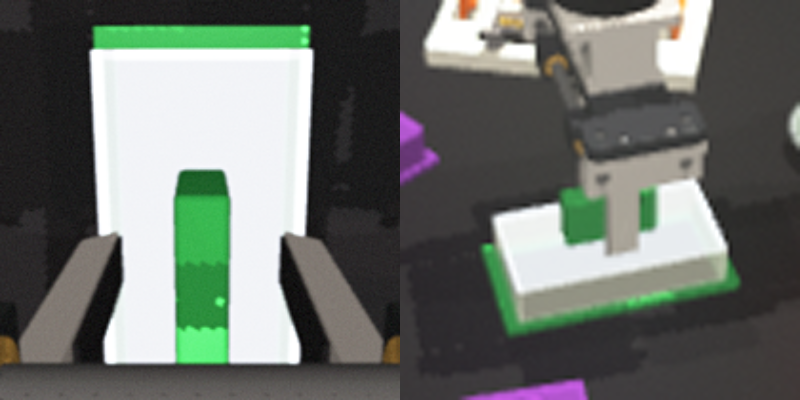

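The jaws straddle the bar, centred, with the tips just above the hood. I'll feel for the hood top, then close.

Call:
send_rows(rows=[0,0,-3,0,0,0,0.4,0,0,-2,0,0,0,0.4,0,0,-1,0,0,0,0.4,0,0,-1,0,0,0,0.4,0,0,0,0,0,0,0.4,0,0,0,0,0,0,0.4,0,0,0,0,0,0,0.4,0,0,0,0,0,0,0.4])

```text
time: 18.75
tool_pos: [0.4805, 0.2679, 0.0105]
ee_rot: [3.142, -0.0, -1.113]
wrist_force: [-2.5, -0.9, 6.8]
width: 0.0378
```

Contact shows 6.8 N, so the tips are on the hood and the tip offset is about 23.5 mm. I'll ease up 0.5 mm and close.

Call:
send_rows(rows=[0,0,0.5,0,0,0,0,0,0,0,0,0,0,0,0,0,0,0,0,0,0,0,0,0,0,0,0,0,0,0,0,0,0,0,0,0,0,0,0,0,0,0,0,0,0,0,0,0,0,0,0,0,0,0,0,0])

```text
time: 19.75
tool_pos: [0.4814, 0.2682, 0.0105]
ee_rot: [-3.14, -0.0, -1.113]
wrist_force: [-0.2, -1.0, 6.1]
width: 0.0157
```

Call:
send_rows(rows=[0,0,5,0,0,0,0,0,0,10,0,0,0,0,0,0,20,0,0,0,0,0,0,25,0,0,0,0,0,0,20,0,0,0,0,0,0,10,0,0,0,0,0,0,0,0,0,0,0,0,0,0,0,0,0,0])

```text
time: 20.75
tool_pos: [0.4799, 0.2676, 0.0985]
ee_rot: [3.139, -0.0, -1.113]
wrist_force: [-0.3, -0.2, -1.6]
width: 0.0156
```

```bash
python3 - <<'E'
from h import *
o=get_obs();print(o["tool_pos"],np.degrees(o["ee_rot"]),o["wrist_force"],o["width"])
s=snapshot("wrist");S=snapshot("side")
a=cv2.resize(s["color"][90:300,150:360,::-1],(400,400))
p=proj(cam(S),o["tool_pos"]+[0,0,.04])[0].astype(int)
b=cv2.resize(S["color"][p[1]-50:p[1]+50,p[0]-50:p[0]+50,::-1],(400,400),interpolation=cv2.INTER_CUBIC)
cv2.imwrite("pics/w13.png",np.hstack([a,b]))
E
```

```text
[0.47994385 0.26761323 0.09852174] [ 1.79876578e+02 -9.63501702e-05 -6.37720449e+01] [-0.26945772 -0.1569521  -1.61481642] 0.0155624808079623
```

View pics/w13.png

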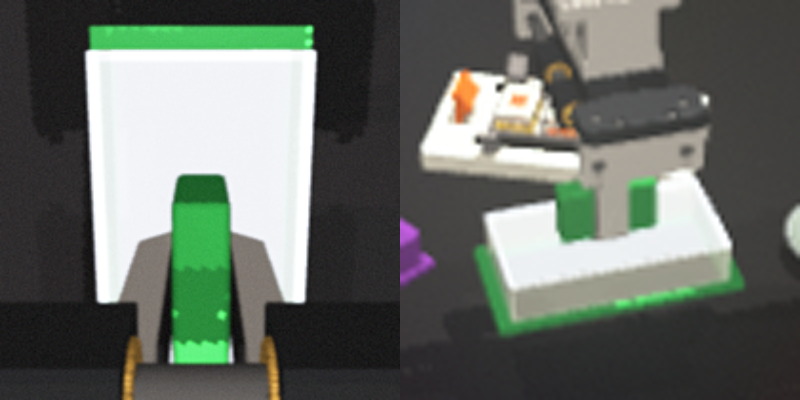

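The cover is held level and lifted clear. I'll carry it over the carrier.

Call:
send_rows(rows=[8,-20,0,0,0,-3.1,0,9,-30,0,0,0,-3.2,0,10,-40,0,0,0,-3.2,0,11,-42,0,0,0,-3.2,0,11,-40,0,0,0,-3.2,0,10,-35,0,0,0,-3.2,0,9,-25,0,0,0,-3.2,0,9,-15,0,0,0,-3.1,0])

```text
time: 21.85
tool_pos: [0.5575, 0.0197, 0.0989]
ee_rot: [3.14, 0.0, -1.56]
wrist_force: [0.5, -0.1, -0.9]
width: 0.0159
```

```bash
python3 - <<'E'
from h import *
[snapshot("side") for _ in range(6)]
o=get_obs();s=snapshot("wrist");c=cam(s,o);print(o["time"],o["tool_pos"],np.degrees(o["ee_rot"]),o["wrist_force"],abs(o["qvel"]).max())
cv2.imwrite("pics/w14.png",cv2.resize(s["color"][40:290,150:360,::-1],(504,600)))
cv2.imwrite("pics/w14f.png",s["color"][:,:,::-1])
S=snapshot("side");cv2.imwrite("pics/s14.png",cv2.resize(S["color"][90:230,160:320,::-1],(640,560),interpolation=cv2.INTER_CUBIC))
E
```

```text
22.15 [0.55729807 0.02199962 0.09955307] [ 1.79968239e+02  2.45543253e-02 -8.90768573e+01] [ 0.27437378 -0.36743652 -1.50995699] 0.004844064376862273
```

View pics/w14.png

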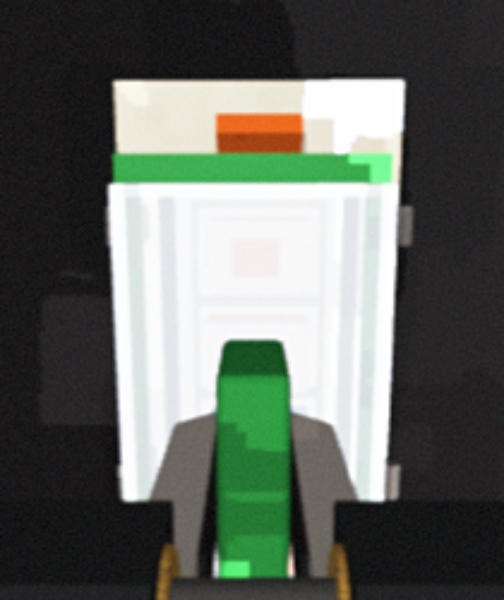

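View pics/s14.png

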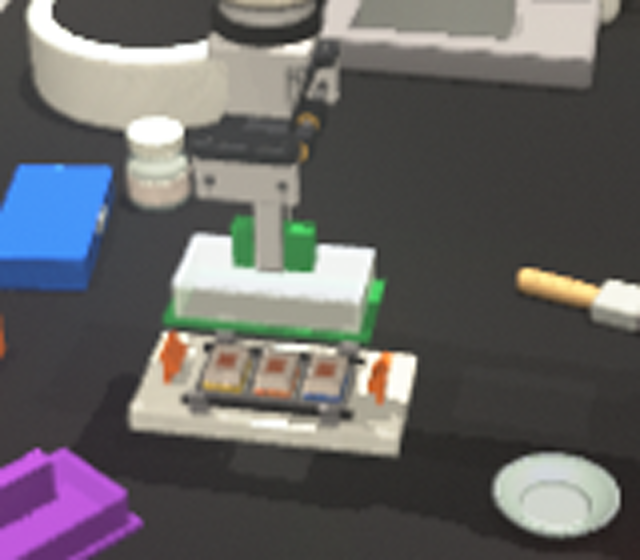

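The transparent cover is over the carrier. Its foot's far edge is at about (197–313, 104) and the far catch is just beyond it at (257,95). All three blocks show through the hood. Now I'll work out the relative offsets.

```bash
python3 - <<'E'
from h import *
o=get_obs();s=snapshot("wrist");c=cam(s,o);I=s["color"].astype(int)
Rt=Ro.from_euler("xyz",o["ee_rot"]).as_matrix()
u=o["tool_pos"][2]-.0105
print("underside",u,o["tool_pos"])
def tl(uv,z): return ((onplane(c,uv,z)-o["tool_pos"])@Rt*1000)[:,:2]
hsv=cv2.cvtColor(s["color"],cv2.COLOR_RGB2HSV).astype(int)
g=((hsv[:,:,0]>45)&(hsv[:,:,0]<80)&(hsv[:,:,1]>100)&(hsv[:,:,2]>60))
far=[[x,np.nonzero(g[95:115,x])[0][0]+94.5] for x in range(200,311)]
P=tl(far,u+.005);print("foot far y",np.median(P[:,1]),"slope deg",np.degrees(np.polyfit(P[:,0],P[:,1],1)[0]))
xs=np.nonzero(g[108])[0];P=tl([[xs[0]-.5,108],[xs[-1]+.5,108]],u+.005);print("foot x ends row108",P, P[:,0].mean())
# bar
m=g.copy();m[:170]=0
for r in(195,210,225,240,255):
    xs=np.nonzero(m[r])[0]
    if len(xs): print("bar",r,tl([[xs[0]-.5,r],[xs[-1]+.5,r]],u+.07)[:,0])
# world positions
W=onplane(c,far,u+.005)[:,:2]*1000;print("foot far world mid",W.mean(0))
gr=I.max(2)
T=[[x,np.nonzero(gr[60:100,x]>100)[0][0]+59.5] for x in range(202,313)]
W=onplane(c,T,.016)[:,:2]*1000;print("carrier far edge x at mid",W.mean(0),np.degrees(np.polyfit(W[:,1],W[:,0],1)[0]))
for r in(76,80,84,88,92,96,100):
    b=np.nonzero(gr[r,170:340]>100)[0]+170
    W=onplane(c,[[b[0]-.5,r],[b[-1]+.5,r]],.016)[:,:2]*1000;print("carrier sides",r,W.round(1).tolist(),W.mean(0).round(1))
E
```

```text
underside 0.0892155831725203 [0.55735685 0.02196134 0.09971558]
foot far y -74.155592311376 slope deg -0.036534273538967675
foot x ends row108 [[-39.33540384 -71.25619849]
 [ 38.31225064 -71.24702155]] -0.5115765969263038
bar 195 [-6.80552204  6.53627072]
bar 210 [-7.39254337  7.62014886]
bar 225 [-7.99468863  7.71826012]
bar 240 [-8.09903711  7.81893157]
bar 255 [-7.6858446   7.92226477]
foot far world mid [631.41870041  23.33548771]
carrier far edge x at mid [660.14795541  22.07649992] -0.9175610103812161
carrier sides 76 [[656.3, 76.4], [658.1, -33.2]] [657.2  21.6]
carrier sides 80 [[652.9, 76.5], [654.7, -33.4]] [653.8  21.5]
carrier sides 84 [[649.5, 76.6], [651.3, -33.7]] [650.4  21.5]
carrier sides 88 [[646.1, 75.8], [647.8, -33.9]] [646.9  20.9]
carrier sides 92 [[642.6, 75.9], [644.3, -33.2]] [643.5  21.3]
carrier sides 96 [[639.1, 76.0], [640.9, -33.4]] [640.   21.3]
carrier sides 100 [[635.6, 76.1], [637.3, -33.7]] [636.5  21.2]
```

Call:
send_rows(rows=[2.5,-2,-10,0,0,0,0,0,0,-12,0,0,0,0,0,0,-10,0,0,0,0,0,0,-8,0,0,0,0,0,0,-4,0,0,0,0,0,0,0,0,0,0,0,0,0,0,0,0,0,0,0,0,0,0,0,0,0])

```text
time: 23.3
tool_pos: [0.5605, 0.0189, 0.0563]
ee_rot: [-3.141, -0.0, -1.556]
wrist_force: [0.2, -0.0, -0.4]
width: 0.0157
```

```bash
python3 - <<'E'
from h import *
o=get_obs();s=snapshot("wrist");c=cam(s,o);I=s["color"].astype(int)
u=o["tool_pos"][2]-.0105
print("underside",u,o["tool_pos"],np.degrees(o["ee_rot"]),o["wrist_force"])
hsv=cv2.cvtColor(s["color"],cv2.COLOR_RGB2HSV).astype(int)
g=((hsv[:,:,0]>45)&(hsv[:,:,0]<80)&(hsv[:,:,1]>100)&(hsv[:,:,2]>60))
far=[]
for x in range(205,306):
    k=np.nonzero(g[85:125,x])[0]
    if len(k): far.append([x,k[0]+84.5])
W=onplane(c,far,u+.005)[:,:2]*1000;print("foot far world",np.median(W,0))
gr=I.max(2)
T=[[x,np.nonzero(gr[50:105,x]>100)[0][0]+49.5] for x in range(205,306)]
W=onplane(c,T,.016)[:,:2]*1000;print("carrier far",np.median(W,0))
cv2.imwrite("pics/w15.png",cv2.resize(s["color"][50:290,150:360,::-1],(525,600)))
S=snapshot("side");cv2.imwrite("pics/s15.png",cv2.resize(S["color"][130:230,170:290,::-1],(720,600),interpolation=cv2.INTER_CUBIC))
E
```

```text
underside 0.045751225245751 [0.56049303 0.01890617 0.05625123] [-1.79941517e+02 -1.03571163e-02 -8.91693907e+01] [ 0.16948738 -0.02681432 -0.37834503]
foot far world [634.58885717  20.15121758]
carrier far [659.66204992  20.52780727]
```

View pics/w15.png

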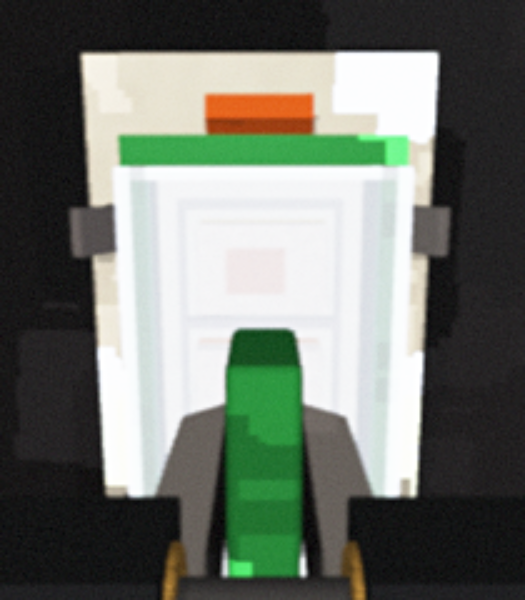

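View pics/s15.png

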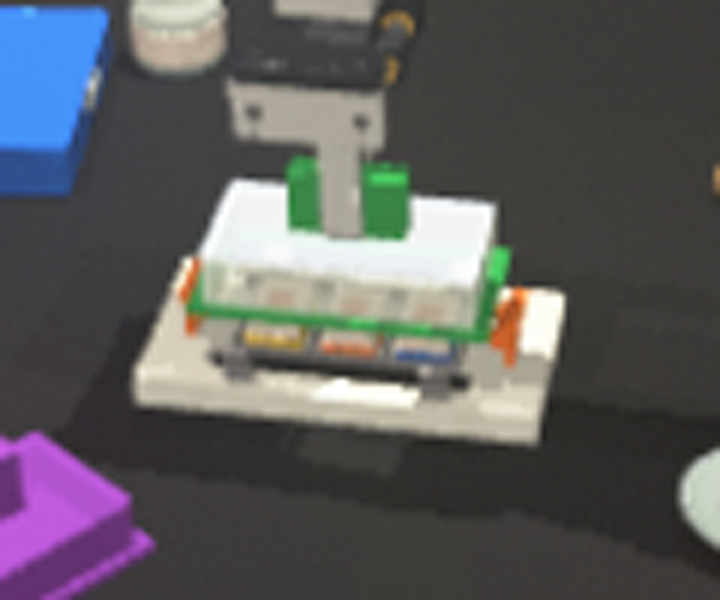

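The foot needs about −1 mm in x and +1.3 mm in y. I'll correct that and descend into the guides.

Call:
send_rows(rows=[-1,1.3,0,0,0,0,0,0,0,-3,0,0,0,0,0,0,-3,0,0,0,0,0,0,-2,0,0,0,0,0,0,-2,0,0,0,0,0,0,-2,0,0,0,0,0,0,0,0,0,0,0,0,0,0,0,0,0,0])

```text
time: 24.4
tool_pos: [0.5595, 0.0201, 0.0444]
ee_rot: [-3.14, -0.0, -1.556]
wrist_force: [-1.5, -0.5, 4.7]
width: 0.0157
```

```bash
python3 - <<'E'
from h import *
o=get_obs();s=snapshot("wrist");c=cam(s,o);I=s["color"].astype(int)
u=o["tool_pos"][2]-.0105
print("underside",u,o["tool_pos"],np.degrees(o["ee_rot"]),o["wrist_force"],o["wrist_torque"])
cv2.imwrite("pics/w16.png",cv2.resize(s["color"][50:290,150:360,::-1],(350,400)))
S=snapshot("side");b=cv2.resize(S["color"][130:230,170:290,::-1],(450,400),interpolation=cv2.INTER_CUBIC)
cv2.imwrite("pics/w16.png",np.hstack([cv2.imread("pics/w16.png"),b]))
E
```

```text
underside 0.03393338385333138 [0.55951859 0.02014898 0.04443338] [-1.79936431e+02 -1.60234481e-02 -8.91692733e+01] [-1.53123641 -0.46025419  4.66914835] [0.00568228 0.28686403 0.00597649]
```

View pics/w16.png

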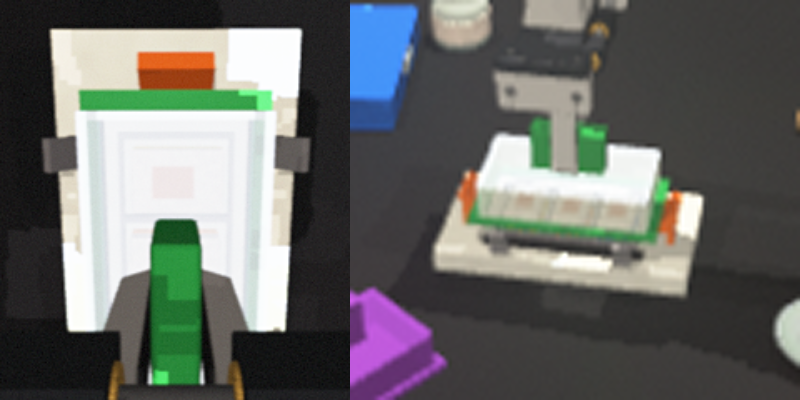

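Both catches are engaged on their ramps, with 4.7 N up and a small −x force. I'll press on.

Call:
send_rows(rows=[-0.5,0,-2,0,0,0,0,0,0,-2,0,0,0,0,0,0,-2,0,0,0,0,0,0,-2,0,0,0,0,0,0,-1,0,0,0,0,0,0,0,0,0,0,0,0,0,0,0,0,0,0,0,0,0,0,0,0,0])

```text
time: 25.5
tool_pos: [0.5565, 0.0203, 0.0326]
ee_rot: [3.136, 0.0, -1.556]
wrist_force: [-0.8, -0.1, -12.9]
width: 0.0159
```

```bash
python3 - <<'E'
from h import *
o=get_obs();print(o["tool_pos"],np.degrees(o["ee_rot"]),o["wrist_force"],o["wrist_torque"],o["width"])
E
```

```text
[0.55651176 0.02032847 0.03264577] [ 1.79698306e+02  1.34452744e-02 -8.91710975e+01] [ -0.78843827  -0.12227469 -12.8594543 ] [-0.00070714 -0.3084327   0.03379838] 0.015930661348936788
```

The force reversed, with the cover pulled down at underside ≈ 22 mm, so the catches snapped. Now I'll press onto the gasket.

Call:
send_rows(rows=[0,0,-2,0,0,0,0,0,0,-2,0,0,0,0,0,0,-1,0,0,0,0,0,0,0,0,0,0,0,0,0,0,0,0,0,0,0,0,0,0,0,0,0,0,0,0,0,0,0,0,0,0,0,0,0,0,0])

```text
time: 26.5
tool_pos: [0.5597, 0.0202, 0.0306]
ee_rot: [-3.139, -0.0, -1.556]
wrist_force: [0.4, 0.3, 5.0]
width: 0.016
```

```bash
python3 - <<'E'
from h import *
o=get_obs();print(o["time"],o["tool_pos"],np.degrees(o["ee_rot"]),o["wrist_force"],o["wrist_torque"],o["width"])
s=snapshot("wrist");cv2.imwrite("pics/w17.png",cv2.resize(s["color"][50:290,150:360,::-1],(350,400)))
S=snapshot("side");b=cv2.resize(S["color"][140:215,185:275,::-1],(450,400),interpolation=cv2.INTER_CUBIC)
cv2.imwrite("pics/w17.png",np.hstack([cv2.imread("pics/w17.png"),b]))
E
```

```text
26.5 [0.55974192 0.02018634 0.03056616] [-1.79850045e+02 -1.43001575e-02 -8.91691526e+01] [0.35818857 0.34684432 5.00835598] [0.07487383 0.35902524 0.00137246] 0.01602908240638962
```

View pics/w17.png

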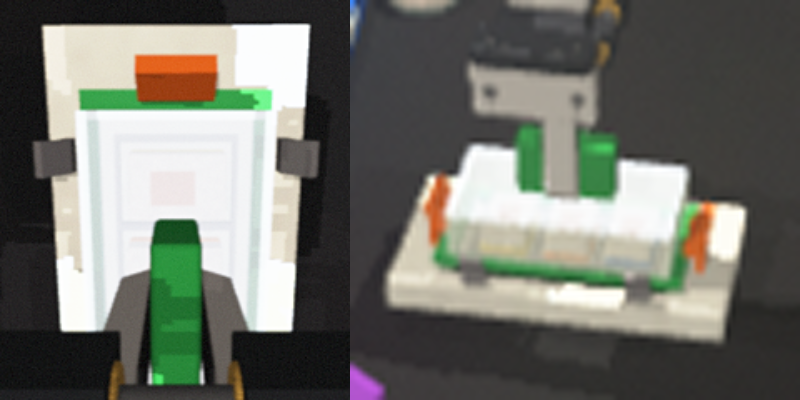

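The far catch now overlaps the green foot at about (253,85) in full-frame pixels, and in the side view both catches stand upright. I'll press harder.

Call:
send_rows(rows=[0,0,-1,0,0,0,0,0,0,-1,0,0,0,0,0,0,0,0,0,0,0,0,0,0,0,0,0,0,0,0,0,0,0,0,0,0,0,0,0,0,0,0,0,0,0,0,0,0,0,0,0,0,0,0,0,0])

```text
time: 27.6
tool_pos: [0.5599, 0.0201, 0.0293]
ee_rot: [-3.138, -0.0, -1.556]
wrist_force: [-0.6, -0.0, 8.1]
width: 0.0158
```

```bash
python3 - <<'E'
from h import *
o=get_obs();print(o["time"],o["tool_pos"],o["wrist_force"],o["wrist_torque"],o["width"])
E
```

```text
27.6 [0.55991961 0.02013805 0.02925821] [-0.60793124 -0.02747357  8.10003722] [0.04767363 0.47915523 0.04941441] 0.015767805663697145
```

Call:
send_rows(rows=[0,0,-1,0,0,0,0,0,0,-0.5,0,0,0,0,0,0,0,0,0,0,0,0,0,0,0,0,0,0,0,0,0,0,0,0,0,0,0,0,0,0,0,0,0,0,0,0,0,0,0,0,0,0,0,0,0,0])

```text
time: 28.6
tool_pos: [0.56, 0.0202, 0.0286]
ee_rot: [-3.138, -0.0, -1.556]
wrist_force: [-1.7, 0.8, 11.2]
width: 0.016
```

```bash
python3 - <<'E'
from h import *
o=get_obs();print(o["time"],o["tool_pos"],np.degrees(o["ee_rot"]),o["wrist_force"],o["wrist_torque"],o["width"])
s=snapshot("wrist");a=cv2.resize(s["color"][50:290,150:360,::-1],(350,400))
S=snapshot("side");b=cv2.resize(S["color"][140:215,185:275,::-1],(450,400),interpolation=cv2.INTER_CUBIC)
cv2.imwrite("pics/w18.png",np.hstack([a,b]))
S=snapshot("top");cv2.imwrite("pics/t18.png",S["color"][:,:,::-1])
E
```

```text
28.6 [0.55999912 0.02016987 0.02863045] [-1.79797906e+02 -2.01284408e-02 -8.91685587e+01] [-1.67353458  0.76375823 11.20192107] [0.03382388 0.73020784 0.00812132] 0.016012731876042824
```

View pics/w18.png

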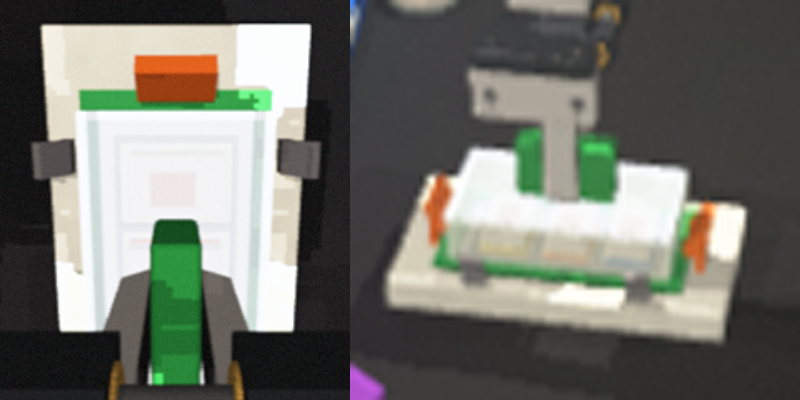

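View pics/t18.png

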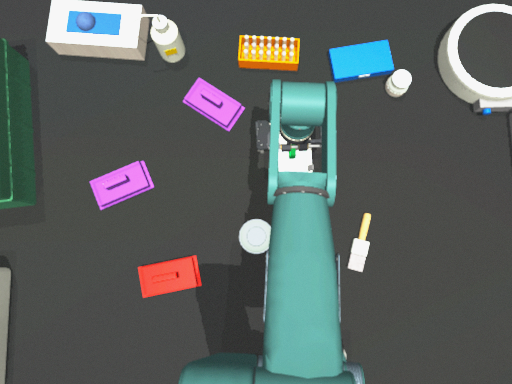

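```bash
python3 - <<'E'
from h import *
S=snapshot("side");cv2.imwrite("pics/s19.png",cv2.resize(S["color"][170:205,195:265,::-1],(800,400),interpolation=cv2.INTER_CUBIC))
o=get_obs();print(o["time"],o["tool_pos"],o["wrist_force"])
E
```

```text
28.8 [0.55998668 0.02018137 0.02860514] [-1.83823913  1.09606108 11.02698625]
```

View pics/s19.png

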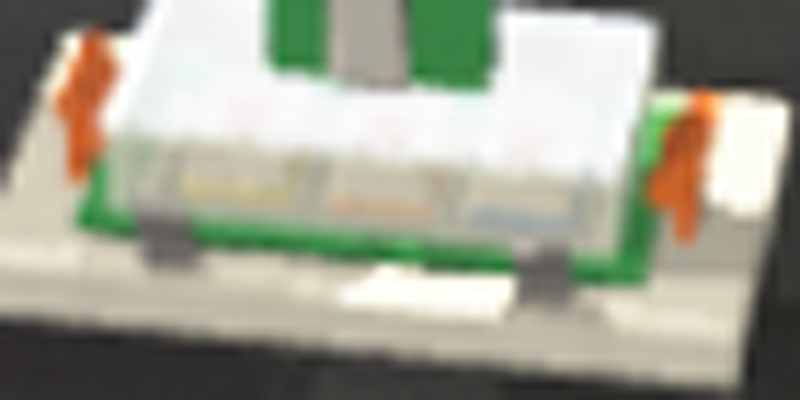

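In the enlarged side view both catch noses, at about (100,105) and (660,190) in the crop, sit over the green foot. All three blocks are in their bays under the hood. The push is steady at 11 N with the underside at about 18 mm, so I'll hand in.

```bash
python3 - <<'E'
from bench import *
o=get_obs();print(o["wrist_force"],o["width"],o["tool_pos"])
print(close_job())
E
```

```text
[-1.83823913  1.09606108 11.02698625] 0.015635726705312353 [0.55998668 0.02018137 0.02860514]
the job is handed in; nothing more can be done
None
```

I laid the orange wax block in the middle bay and let go of it. I then fitted the green-footed cover and pressed it down. I handed in at about 29 s with the gripper still holding the bar and pushing down with about 11 N.

**Last checks:**
- **Catches:** the force reversed as the foot passed them. In the enlarged side view both noses sit over the foot; the near one is only a few pixels, so that is less certain than the far one.
- **Gasket:** I worked out the cover's underside at about 18.1 mm, which puts the gasket at roughly 3.5–4 mm of travel. I have no direct gasket reading, and the figure is good to about 0.5 mm.
- **Sideways load:** a small force of about 2 N remained while pressing.

**What disagreed:**
- **Fingertips:** they turned out to be about 24 mm behind the reported TCP. My first two closes passed above the block without moving it. I corrected the height from the images and from contact force.
- **Carrier position:** my estimates of the carrier's x position differed by 1–2 mm between views. The guides and catches took that up.

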